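Rock the jammed blade grid out of the fry cutter

ROBOT

A 6-joint arm with a two-finger parallel gripper is mounted at the origin on a cart in front of the work surface, level with it; the furniture and walls round the work are solid. World frame = base frame: x ahead of the robot, y to its left, z up, the work surface at z = 0. Lengths are in mm, angles in rad, forces in N, time in s.
With the tool pointing down it reaches from about 275 to 1000 mm from the base axis. Payload 8.4 kg.
Tool frame: the origin (TCP) lies between the finger pads; the fingertips stand ahead of it and the grasp point (between the pads) is the TCP (tip_extent is the z of the fingertips in the tool frame, in mm); z points along the fingers, y is the line along which they close (so a half turn about z gives the same grasp; the last joint's range is limited). The gripper opens to 85 mm and grips with 20 to 120 N. Pads are 22 mm wide; open, the fingers measure 114 mm over their backs; the gripper's body (76 mm by 85 mm) begins 54 mm behind the grasp point. The pads swing forward as they close: fully open they stand 13 mm farther back than shut.
Start: joints at [-1.151, 0.353, 1.633, -0, 1.155, -0.002], TCP at [255.876, -570.224, 250.281] pointing down, gripper open.
Joint ranges: [-2.63, 2.63], [-0.92, 2.1], [0.06, 2.66], [-1.3, 4.44], [0, 2.69], [-3.02, 3.02]. Speed limits (rad/s): [2.22, 2.22, 2.79, 3.14, 3.14, 3.14].

INTERFACE

Orientations are given as a 3x3 rotation matrix whose columns are the frame's x, y, z axes.
In Python, from workcell import * gives the robot as it stands.
- The arm moves only by the tool apply_moves, never from a script. Its argument "motion" is one flat list of numbers, 5 for each row, row after row: the opening, from 0 (shut) to 1 (fully open), then the shift along the world's x, y, z each as a share of 0.5 m, from -1 to 1, then the turn about the world's z as a share of 120 degrees, from -1 to 1. A call has 1 to 20 rows; each row is the pose to reach, as a shift and turn from the pose commanded when the call began; what a row does not reach only later rows make up. A row lasts 1/8 s, in which the tool goes at most 62.5 mm and 10.7 degrees, less where a joint would pass 70% of its speed; a pose out of reach is approached as far as the arm can. A call with a number of a shift or a turn outside -1 to 1 is refused whole. A call with a gripper value outside its range is refused whole. The fingers move at their own pace and stop on an object; "grip_force" is the grip in N (left out, the last holds). Time passes only in rows, so rows that repeat a pose let the fingers close. It gives the time, the measured TCP pose, the force, the opening and the grip force at its end, in the units of the state.
- read_state(): the state, without advancing time (a new reading comes with each control period).
- read_camera(name): name is "scene" or "top" or "wrist"; returns a dict with "image" (480x640x3 uint8, red, green, blue), "fx", "fy", "cx", "cy" (pixels), "world_to_cam" (4x4, takes a point from world to camera coordinates). Camera axes: x right, y up, looking along -z (the intrinsics and any distortion apply to the point x, -y, -z); pixel columns grow to the right and rows downward; lengths in mm; the calibration is good to about 2 mm. A picture is of the moment at which its call begins. There is no depth.
- job_done(): hands the job in; it is judged then, once.
Trained networks look in a picture, given as the dict that the camera call returned (one of the last four; its "shot" number tells which), for a name from the list of things; names that differ only in an ending like _2 or _b are one class to them, and where a whole thing is asked for, a point or a joint stands for the part that bears it (a point fixed in the world has none). Each returns a list of dicts, best first, with "p" (0 to 1); they miss things now and then, are a little off and sometimes report something else, mostly with a low value. They report only what shows in the picture. A call takes as long as a camera call. They do not tell look-alikes from the thing itself.
- silhouettes(picture, thing): "mask" (480x640 bool, what is visible of it) and "position" ([column, row] in pixels, amid what is visible of it).
The state is a dict: "clock": time; "joint_pos": joint angles; "dq": joint speeds; "tau": joint torques, N m; "tcp_pos": TCP position; "tcp_rot": TCP orientation; "ft_force": force on the tool from outside, world axes, zero at the start; "moment": the same for the moment, N m; "grip_width": finger opening in mm; "finger_force": force on a finger pad.
Only numpy, scipy, OpenCV 4.12 (cv2) and the standard library are available. Lean on these libraries where they do the work, as an engineer would, in place of code of your own. Each camera call takes 0.05 s, during which the arm holds its last target. There are 200 camera calls.

TASK

Pull the fry cutter's pusher carriage back all the way to its rear stop, so that its teeth are out of the blade grid. Then take the blade grid by its black grip, rock it side to side until one end and then the other comes out past its red catch, and finish while still holding it, level and still, directly above its place with its lower edge just clear of the posts (about 1 to 3 cm above them). Leave everything else standing where it is.

Things in the scene. Friction and masses are not known exactly. Their poses are not given: they have to be found in the camera images.
- cutter: fry cutter fixed to the worktop: aluminium base plate 210 (x) x 150 (y) mm, its top face 24 mm above the worktop. Origin: centre of the plate at worktop height; x points from the carriage's rear stop to the blade grid, z up, y left. Two steel channel posts stand at x = 70 mm, |y| = 32 to 67 mm; their tops are 64 mm above the worktop. The grid's sides stand in the channels with 2 mm play fore and aft
- carriage (a joint): pusher carriage (grey, black grip on top, nine white teeth) that slides along the cutter's -x, away from the grid. 0 = fully forward, teeth right through the grid; 0.070 m = against the rear stop. Starts at 0 to 0.012; the teeth are out of the grid from about 0.02. Friction about 3 N; it stays where it is left
- carriage_grip (a point): on the carriage's upright black grip, 22 (cutter x) x 24 (cutter y) mm; the grip reaches from 16 mm above this point to 22 mm below it. The point is 108 mm above the worktop, at cutter x = 12 mm minus the joint value, y = 0
- grid: blade grid, loose, 0.2 to 0.42 kg: upright aluminium frame 76 (y) x 14 (x) mm, 75 mm high, with steel blades, seated on the base plate between the posts at cutter x = 70 mm, y = 0. Origin: centre of its underside, 24 mm above the worktop when seated; axes parallel to the cutter's. A lug on each side lies under a red catch, so a straight pull is blocked
- grid_grip (a point): on the grid's upright black grip, 22 (cutter x) x 24 (cutter y) mm, which stands on the middle of the frame's top edge; this point is 98 mm above the grid's underside; the grip reaches from 23 mm below it to 14 mm above it
- lug_left (a point): underside of the grid's lug on the cutter's +y side, 45 mm from the grid's middle, 28 mm above the grid's underside. The lug is 5 mm high and sticks out of the frame from |y| = 38 to 50 mm. Seated, it lies 2 mm below its red catch and 3 mm under it sideways
- lug_right (a point): the same on the -y side. To free the grid: push it 5 to 7 mm to one side, into the cheek; tilt the other end up about 0.17 rad about the lug that stays, until its lug is above its catch; move back the other way, 10 to 16 mm as the grip gives, until the frame's side just meets that catch, the raised lug now over the post; then tilt the low end up to level
- catch_left (a point): inner upper edge of the red catch in the +y post: the catch is 5 mm thick, 59 to 64 mm above the worktop (its top is the top of the post), and reaches inward to |y| = 47 mm, 9 mm from the side of the grid's frame; above it all is open
- catch_right (a point): the same on the red catch in the -y post
- cheek_at_left (a point): inner face of the sprung rubber cheek in the +y post, below the catch, at |y| = 50 mm: it touches the tip of the lug and yields outward by up to 8 mm, pushing back with 2 N at first and 0.5 N more for each mm
- cheek_at_right (a point): the same on the -y side
- pepper: bystander, leave alone: white shaker with a perforated cap, 55 mm across, 86 mm high, standing on the worktop beside the cutter; origin: centre of its underside
- spice: bystander, leave alone: small jar with a black cap, 41 mm across, 105 mm high, standing on the worktop beside the cutter; origin: centre of its underside
- bottle: bystander, leave alone: white squeeze bottle with a pointed nozzle, 55 mm across, 165 mm high, standing on the worktop beside the cutter; origin: centre of its underside
- garlic: bystander, leave alone: garlic bulb, 60 mm, standing on the worktop beside the cutter; origin: centre of its underside
- timer: bystander, leave alone: round white wind-up timer, 66 mm across, 48 mm high, standing on the worktop beside the cutter; origin: centre of its underside
Not all that is in view belongs to the job. What is meant by the grid is not blue or turquoise, and is the smaller of those in its own colour.

How it is judged:
By the outcome, as a careful person would: the job done as asked, in the order asked, and still so for the second after the job is handed in, while the arm keeps its last pose, push and grip.
It also fails if it takes over 51 s, if anything falls off the work surface, if the arm or the gripper's body presses on something with over 40 N, if the wrist force passes 120 N, or if a joint passes its speed limit or range.

## Working session

There is one attempt and no reset: what is moved stays moved. The work goes in short steps, Python scripts to look and compute and a tool call to move; the robot and the scene stay as the last step left them, time stands still between calls to the robot, and variables do not carry over. Pictures are saved under pics/ and viewed, at most 10 in all, crops included, and the job is handed in when it is done.

Besides the shell and the picture viewer there is one more tool, called after "Emit:" as name(argument=value, ...) on one line, values as JSON. apply_moves: Moves the arm, as the interface text tells. Its arguments: {"type":"object","properties":{"motion":{"type":"array","items":{"type":"number","minimum":-1,"maximum":1}},"grip_force":{"type":"number"}},"required":["motion"]}

```bash
mkdir -p pics
cat > h.py <<'E'
from workcell import *
import numpy as np, cv2
def pix(c,P):
    P=np.atleast_2d(np.asarray(P,float)); q=(c['world_to_cam']@np.c_[P,np.ones(len(P))].T)[:3]
    return np.c_[c['cx']+c['fx']*q[0]/-q[2], c['cy']-c['fy']*q[1]/-q[2]]
def onz(c,uv,z):
    M=c['world_to_cam'];R=M[:3,:3];o=-R.T@M[:3,3]
    d=R.T@np.array([(uv[0]-c['cx'])/c['fx'],-(uv[1]-c['cy'])/c['fy'],-1.])
    return o+d*(z-o[2])/d[2]
def save(c,n): cv2.imwrite('pics/'+n+'.png',c['image'][:,:,::-1])
E
python3 - <<'E'
from h import *
np.set_printoptions(precision=1,suppress=True)
s=read_state();print(s)
for n in ['top','scene']:
    c=read_camera(n);save(c,n+'0');print(n,[k for k in c],c['fx'],c['cx'],c['cy'])
    for t,z in [('grid_grip',122),('grid',60),('carriage_grip',108),('cutter',24),('pepper',86),('spice',105),('bottle',165),('garlic',30),('timer',48)]:
        for r in silhouettes(c,t)[:3]: print(t,round(r['p'],2),np.array(r['position']),onz(c,r['position'],z),r['mask'].sum())
E
```

```text
{'clock': 0.0, 'joint_pos': array([-1.2,  0.4,  1.6, -0. ,  1.2, -0. ]), 'dq': array([ 0.,  0., -0.,  0., -0., -0.]), 'tau': array([  0. , -60.5, -34.2,   0. ,   0. ,  -0. ]), 'tcp_pos': array([ 255.7, -569.8,  249.6]), 'tcp_rot': array([[ 0.9,  0.4, -0. ],
       [ 0.4, -0.9,  0. ],
       [-0. , -0. , -1. ]]), 'ft_force': array([-0.7, -0. , -0.7]), 'moment': array([0. , 0. , 0.1]), 'finger_force': 0.0, 'grip_width': 85.41545244966716}
top ['image', 'fx', 'fy', 'cx', 'cy', 'world_to_cam', 'shot'] 580.4505112689501 323.4950122670989 240.3932113268778
grid_grip 0.94 [302.7 168.6] [733.3  23.7 122. ] 363
grid_grip 0.92 [337.8 219.1] [620.7 -54.2 122. ] 371
grid_grip 0.86 [224.9 315. ] [410.6 190.  122. ] 845
grid 0.93 [302.7 167.2] [750.1  24.7  60. ] 429
grid 0.93 [228.8 315.2] [408.  190.3  60. ] 826
grid 0.89 [335.2 215.6] [636.9 -51.1  60. ] 387
carriage_grip 0.85 [333.8 243.1] [568.8 -45.9 108. ] 837
cutter 0.83 [337.2 257.3] [542.6 -57.4  24. ] 5282
spice 0.86 [471.4 260.7] [ 531.  -353.2  105. ] 387
spice 0.23 [336.1 254.3] [544.1 -51.2 105. ] 5201
bottle 0.72 [464.  198.9] [ 66
[... 577 characters left out ...]
.3] [407.3 198.5  60. ] 2413
grid 0.83 [255.  242.8] [737.6  53.3  60. ] 1039
grid 0.56 [292.1 274. ] [601.  122.9  60. ] 1618
carriage_grip 0.95 [333.8 230.2] [558.1  -3.5 108. ] 1068
carriage_grip 0.26 [341.4 247.3] [515.9  51.3 108. ] 3818
cutter 0.86 [341.5 249.2] [559.1 -50.3  24. ] 3865
pepper 0.73 [279.9 348.2] [507.2 340.6  86. ] 1408
pepper 0.55 [313.6 213.7] [648.2 -82.3  86. ] 371
spice 0.9 [390.1 182.7] [ 515.6 -277.5  105. ] 544
bottle 0.71 [417.8 194.2] [ 406.2 -138.4  165. ] 883
garlic 0.67 [346.6 184.6] [ 672.2 -353.3   30. ] 273
timer 0.75 [326.1 390.7] [410.6 361.7  48. ] 1260
timer 0.35 [316.8 216.1] [ 663.6 -130.4   48. ] 351
timer 0.3 [278. 350.] [528.  315.9  48. ] 1393
```

View pics/top0.png

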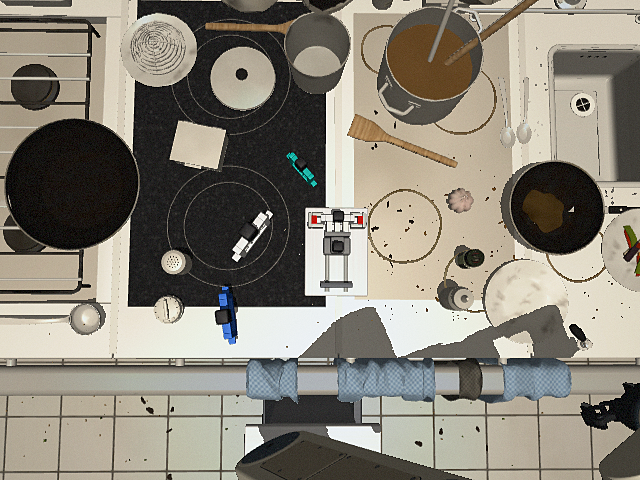

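View pics/scene0.png

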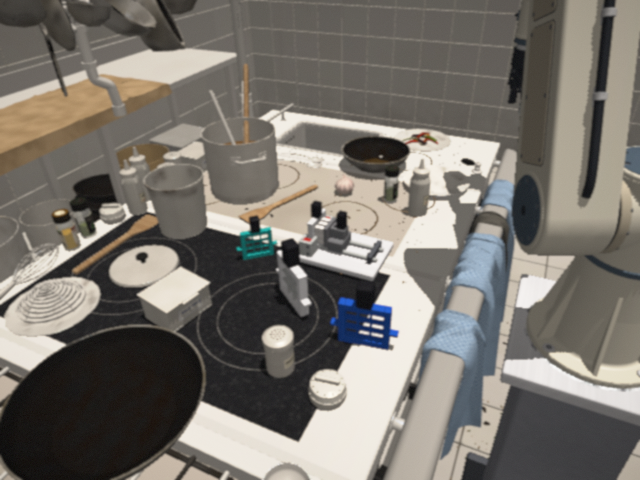

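The top view shows the cutter at about (337, 255), with its seated grey grid at (337, 217) between the red catches. The other grids are the larger silver one (253, 235), the turquoise one (302, 168) and the blue one (228, 315). The cutter's x axis points up in the image, which is roughly world +x.

Run:
```python
from h import *
np.set_printoptions(precision=2,suppress=True)
c=read_camera('top')
r=silhouettes(c,'cutter')[0]; m=r['mask'].astype(np.uint8)
pts=cv2.findContours(m,0,1)[0]; p=max(pts,key=cv2.contourArea)[:,0]
w=np.array([onz(c,q,24)[:2] for q in p],np.float32)
print(cv2.minAreaRect(w), cv2.boxPoints(cv2.minAreaRect(w)))
h=cv2.cvtColor(c['image'],cv2.COLOR_RGB2HSV); red=((h[:,:,0]<8)|(h[:,:,0]>172))&(h[:,:,1]>150)&(h[:,:,2]>100)
red[:, :290]=0; red[:,380:]=0; red[:190]=0; red[245:]=0
n,l,st,ce=cv2.connectedComponentsWithStats(red.astype(np.uint8))
for i in range(1,n):
    if st[i,4]>5: print(st[i],ce[i],onz(c,ce[i],64))
M=c['world_to_cam'];print('cam',-M[:3,:3].T@M[:3,3])
s=read_state();print(s['tcp_rot'],s['tcp_pos'])
```

```text
((557.8658447265625, -54.10045623779297), (152.28997802734375, 212.6435546875), 89.71629333496094) [[ 451.17 -129.72]
 [ 663.81 -130.77]
 [ 664.56   21.52]
 [ 451.92   22.57]]
[312 215   5   9  41] [313.95 219.39] [627.32  -1.95  64.  ]
[358 216   5   8  40] [360.  219.5] [ 627.6  -108.15   64.  ]
cam [ 455.71    5.31 1390.45]
[[ 0.91  0.41 -0.  ]
 [ 0.41 -0.91  0.  ]
 [-0.   -0.   -1.  ]] [ 255.84 -570.22  250.28]
```

Emit:
apply_moves(motion=[1, 0.6, 1, 0, -0.2, 1, 0.6, 1, 0, -0.2, 1, 0.6, 1, 0, -0.2, 1, 0.6, 1, 0, -0.2, 1, 0.6, 1, 0, -0.2, 1, 0.6, 1, 0, -0.2, 1, 0.6, 1, 0, -0.2, 1, 0.6, 1, 0, -0.2, 1, 0.6, 1, 0, -0.2, 1, 0.6, 1, 0, -0.2, 1, 0.6, 1, 0, -0.2, 1, 0.6, 1, 0, -0.2, 1, 0.6, 1, 0, -0.2], grip_force=40)

```text
clock: 2.72
tcp_pos: [555.2, -71.6, 250.3]
tcp_rot: [[1.0, 0.001, -0.0], [0.001, -1.0, -0.0], [-0.0, 0.0, -1.0]]
ft_force: [-0.4, 0.2, 0.1]
grip_width: 85.5
finger_force: 0.0
```

Run:
```python
from h import *
np.set_printoptions(precision=2,suppress=True)
s=read_state();print(s['clock'],s['tcp_pos'],s['tcp_rot'],s['joint_pos'],s['ft_force'])
c=read_camera('wrist');im=c['image'].copy()
def C(x,y,z): return [557.5+x,-55+y,z]
for j in (0,12):
  for X in (12-j-11,12-j+11):
    for Y in (-12,12): cv2.circle(im,tuple(int(v) for v in pix(c,C(X,Y,124))[0]),2,(0,255,0) if j==0 else (255,255,0),-1)
for X in (59,81):
  for Y in (-12,12): cv2.circle(im,tuple(int(v) for v in pix(c,C(X,Y,136))[0]),2,(255,0,255),-1)
for X in (-105,105):
  for Y in (-75,75): cv2.circle(im,tuple(int(v) for v in np.clip(pix(c,C(X,Y,24))[0],-9999,9999)),3,(0,0,255),-1)
for Y in (-47,47): cv2.circle(im,tuple(int(v) for v in pix(c,C(70,Y,64))[0]),2,(0,255,255),-1)
cv2.imwrite('pics/w1.png',im[:,:,::-1])
```

```text
2.725 [555.24 -71.55 250.33] [[ 1.  0. -0.]
 [ 0. -1. -0.]
 [-0.  0. -1.]] [-0.13  0.25  1.77 -0.    1.12  1.44] [-0.41  0.17  0.13]
```

View pics/w1.png

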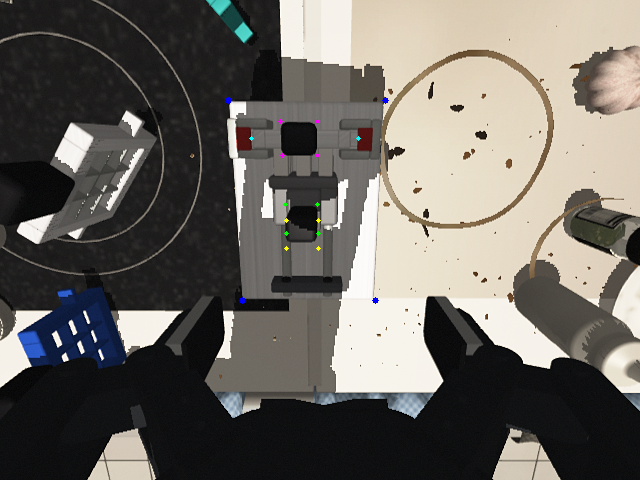

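The overlay fits: the plate corners, catches (244/365, 139) and grid grip (299, 138) all land on their projections. The carriage grip at (302, 224) puts the joint at about 5 mm. Next I'll descend and grip the carriage.

Emit:
apply_moves(motion=[1, 0.016, 0.03, -0.05, 0, 1, 0.016, 0.03, -0.16, 0, 1, 0.016, 0.03, -0.25, 0, 1, 0.016, 0.03, -0.282, 0, 1, 0.016, 0.03, -0.282, 0, 0, 0.016, 0.03, -0.282, 0, 0, 0.016, 0.03, -0.282, 0, 0, 0.016, 0.03, -0.282, 0, 0, 0.016, 0.03, -0.282, 0, 0, 0.016, 0.03, -0.282, 0, 0, 0.016, 0.03, -0.282, 0], grip_force=40)

```text
clock: 4.15
tcp_pos: [564.5, -54.0, 110.4]
tcp_rot: [[1.0, 0.002, 0.001], [0.002, -1.0, 0.002], [0.001, -0.002, -1.0]]
ft_force: [-1.3, 7.9, 7.0]
grip_width: 23.3
finger_force: 41.4
```

Emit:
apply_moves(motion=[0, -0.02, 0, 0, 0, 0, -0.05, 0, 0, 0, 0, -0.08, 0, 0, 0, 0, -0.11, 0, 0, 0, 0, -0.12, 0, 0, 0, 0, -0.126, 0, 0, 0, 0, -0.132, 0, 0, 0, 0, -0.132, 0, 0, 0])

```text
clock: 5.15
tcp_pos: [502.2, -53.8, 110.5]
tcp_rot: [[1.0, 0.001, 0.009], [0.001, -1.0, 0.002], [0.009, -0.002, -1.0]]
ft_force: [14.1, 12.5, -7.4]
grip_width: 23.4
finger_force: 41.1
```

Emit:
apply_moves(motion=[0, -0.01, 0, 0, 0, 0, -0.01, 0, 0, 0])

```text
clock: 5.4
tcp_pos: [501.4, -53.8, 110.8]
tcp_rot: [[1.0, 0.001, 0.018], [0.001, -1.0, 0.002], [0.018, -0.002, -1.0]]
ft_force: [30.8, 15.1, -23.7]
grip_width: 23.1
finger_force: 42.7
```

The carriage is against its rear stop: it no longer moves and the force is climbing. I'll relax, release, lift, turn the gripper 90° and go above the grid.

Emit:
apply_moves(motion=[0, 0.014, 0.002, 0, 0, 0, 0.014, 0.002, 0, 0, 1, 0.014, 0.002, 0, 0, 1, 0.014, 0.002, 0, 0, 1, 0.014, 0.002, 0, 0, 1, 0.014, 0.002, 0.1, 0, 1, 0.014, 0.002, 0.19, 0, 1, 0.1, 0.002, 0.19, 0.1, 1, 0.2, 0.002, 0.19, 0.2, 1, 0.269, 0.002, 0.19, 0.3, 1, 0.269, 0.002, 0.19, 0.4, 1, 0.269, 0.002, 0.19, 0.5, 1, 0.269, 0.002, 0.19, 0.6, 1, 0.269, 0.002, 0.19, 0.7, 1, 0.269, 0.002, 0.19, 0.75, 1, 0.269, 0.002, 0.19, 0.75, 1, 0.269, 0.002, 0.19, 0.75], grip_force=25)

```text
clock: 7.52
tcp_pos: [627.1, -54.3, 204.0]
tcp_rot: [[-0.002, 1.0, -0.001], [1.0, 0.002, -0.0], [-0.0, -0.001, -1.0]]
ft_force: [0.3, -0.3, 0.4]
grip_width: 85.4
finger_force: 0.0
```

Run:
```python
from h import *
np.set_printoptions(precision=2,suppress=True)
s=read_state();print(s['clock'],s['tcp_pos'],s['joint_pos'],s['ft_force'])
c=read_camera('wrist');im=c['image'].copy()
def C(x,y,z): return [557.5+x,-54+y,z]
def d(P,col): cv2.circle(im,tuple(int(round(v)) for v in np.clip(pix(c,P)[0],-9999,9999)),2,col,-1)
for Y in (-12,12):
  for X in (-58-11,-58+11): d(C(X,Y,124),(0,255,0))
  for X in (59,81): d(C(X,Y,136),(255,0,255))
for X in (-105,105):
  for Y in (-75,75): d(C(X,Y,24),(0,0,255))
for Y in (-47,47): d(C(70,Y,64),(0,255,255))
cv2.imwrite('pics/w2.png',im[:,:,::-1])
```

```text
7.525 [627.1  -54.31 204.01] [-0.09  0.41  1.67 -0.    1.07 -0.09] [ 0.29 -0.28  0.42]
```

View pics/w2.png

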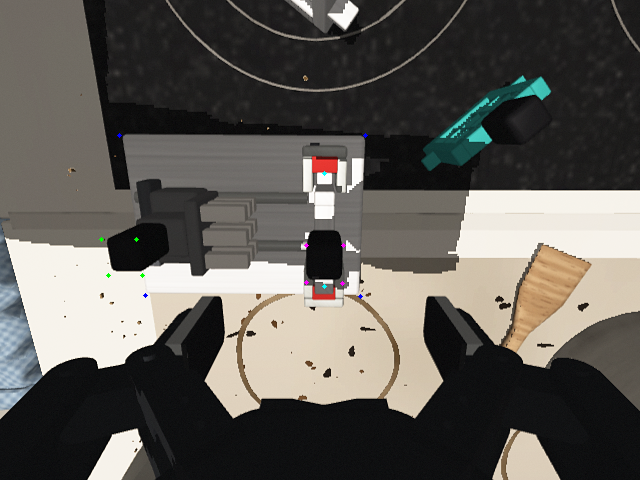

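The carriage sits against the rear bar (col ~150), and the grid grip at (325, 250) is centred as predicted. The carriage grip looks about 3 mm short of prediction, so I'll check it in the top camera.

Run:
```python
from h import *
np.set_printoptions(precision=1,suppress=True)
c=read_camera('top')
r=silhouettes(c,'carriage_grip')
for q in r[:2]:
    m=q['mask']; ys,xs=np.where(m); print(q['p'],q['position'],xs.min(),xs.max(),ys.min(),ys.max())
print('pred j=70 front/rear top edge', pix(c,[[557.5-47,-54,124],[557.5-69,-54,124]]), 'scale',np.diff(pix(c,[[500,-54,124],[510,-54,124]]),axis=0))
# dark grip in the top image
g=c['image'][:,:,:].max(2); print(g[236:292,334:342].mean(1).round())
r=silhouettes(c,'grid_grip')
for q in r[:3]: print('gg',q['p'],q['position'])
```

```text
0.61 [334.9, 254.1] 326 347 244 255
pred j=70 front/rear top edge [[337.8 269.1]
 [337.8 279.2]] scale [[-0.  -4.6]]
[106.  58.  38.  40.  37.  28.  25.  29.  38.  89. 105. 103. 101. 102.
 100. 101. 101. 100.  97. 107. 172. 173. 171. 174. 174. 174. 176. 174.
 174. 174. 178. 187. 188. 134. 140.  78.  84.  87.  86.  83.  86.  84.
  81.  86. 180. 167. 166. 166. 166. 166. 167. 168. 166. 167. 167. 168.]
gg 0.91 [250.6, 232.3]
gg 0.85 [300.7, 163.0]
gg 0.74 [227.7, 314.6]
```

I pulled 31 N against 3 N of friction with no further motion, and the travel (63 mm from j≈7) adds up to the stop. I'm satisfied and will go on to the grid.

Emit:
apply_moves(motion=[1, 0, 0, -0.08, 0, 1, 0, 0, -0.14, 0, 1, 0, 0, -0.164, 0, 1, 0, 0, -0.164, 0, 0, 0, 0, -0.164, 0, 0, 0, 0, -0.164, 0, 0, 0, 0, -0.164, 0, 0, 0, 0, -0.164, 0, 0, 0, 0, -0.164, 0, 0, 0, 0, -0.164, 0], grip_force=25)

```text
clock: 8.98
tcp_pos: [627.7, -54.3, 122.9]
tcp_rot: [[-0.003, 1.0, 0.001], [1.0, 0.003, -0.0], [-0.0, 0.001, -1.0]]
ft_force: [-2.1, -0.1, 5.4]
grip_width: 21.4
finger_force: 26.1
```

Emit:
apply_moves(motion=[0, 0, 0.004, 0, 0, 0, 0, 0.008, 0, 0, 0, 0, 0.012, 0, 0, 0, 0, 0.012, 0, 0])

```text
clock: 9.48
tcp_pos: [628.0, -50.3, 123.6]
tcp_rot: [[-0.004, 1.0, 0.002], [1.0, 0.004, -0.003], [-0.003, 0.002, -1.0]]
ft_force: [-3.1, -9.9, 9.4]
grip_width: 21.6
finger_force: 26.7
```

Run:
```python
from h import *
np.set_printoptions(precision=2,suppress=True)
s=read_state();print(s['clock'],s['tcp_pos'],s['ft_force'],s['moment'],s['grip_width'])
c=read_camera('wrist');im=c['image']
cv2.imwrite('pics/w3.png',cv2.resize(im[90:340,200:460,::-1],None,fx=2.3,fy=2.3,interpolation=2))
```

```text
9.475 [628.05 -50.26 123.58] [-3.05 -9.9   9.45] [-1.75  0.5   0.04] 21.553371123992154
```

View pics/w3.png

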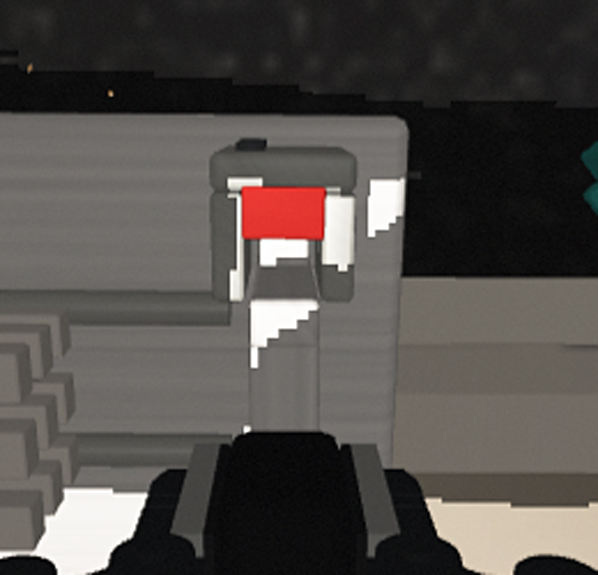

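Emit:
apply_moves(motion=[0, 0, 0.004, 0.006, 0, 0, 0, 0.008, 0.009, 0, 0, 0, 0.012, 0.011, 0, 0, 0, 0.016, 0.013, 0, 0, 0, 0.02, 0.015, 0, 0, 0, 0.024, 0.017, 0, 0, 0, 0.024, 0.017, 0])

```text
clock: 10.4
tcp_pos: [627.3, -36.0, 130.8]
tcp_rot: [[-0.003, 1.0, -0.0], [1.0, 0.003, 0.0], [0.0, -0.0, -1.0]]
ft_force: [0.8, -4.0, -1.2]
grip_width: 21.8
finger_force: 25.9
```

Run:
```python
from h import *
np.set_printoptions(precision=2,suppress=True)
s=read_state();print(s['clock'],s['tcp_pos'],s['ft_force'],s['moment'],s['grip_width'])
c=read_camera('wrist');im=c['image']
a=cv2.resize(im[90:320,240:400,::-1],None,fx=2.3,fy=2.3,interpolation=2)
d=read_camera('scene');b=d['image'][190:290,270:410,::-1]; b=cv2.resize(b,None,fx=3,fy=3,interpolation=2)
o=np.zeros((max(len(a),len(b)),a.shape[1]+b.shape[1],3),np.uint8);o[:len(a),:a.shape[1]]=a;o[:len(b),a.shape[1]:]=b
cv2.imwrite('pics/w4.png',o);print(o.shape)
```

```text
10.4 [627.33 -35.99 130.84] [ 0.84 -3.99 -1.21] [-0.81 -0.09  0.02] 21.752715172491463
(529, 788, 3)
```

View pics/w4.png

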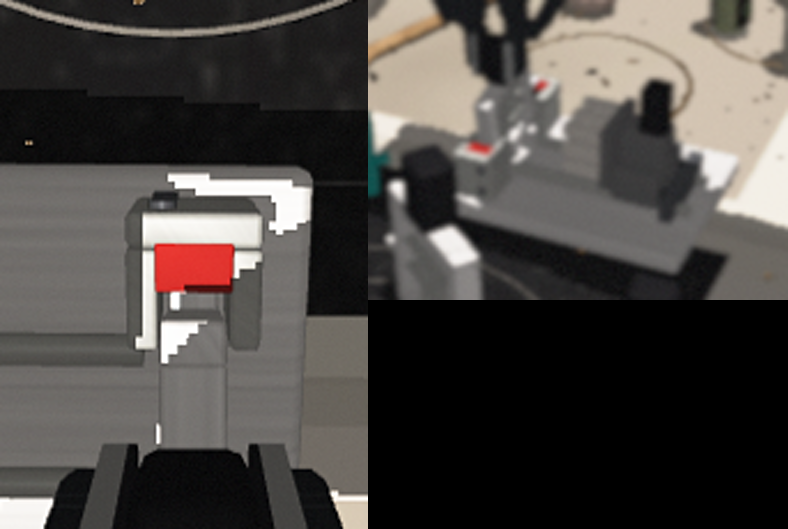

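The scene crop shows the grid leaning with its far (-y) end raised. The wrist crop shows the +y lug under its red catch. I'll check the tilt against projections before moving on.

```bash
cat >> h.py <<'E'
def gp(tcp,th,P,gr=(0,98)):
    # grid-frame (y,z) points -> world, with grid grip point at the TCP; th>0 = -y end up
    c,s=np.cos(th),np.sin(th); out=[]
    for y,z in P:
        dy,dz=y-gr[0],z-gr[1]
        out.append([627.5,tcp[1]+dy*c+dz*s,tcp[2]+dz*c-dy*s])
    return np.array(out)
E
python3 - <<'E'
from h import *
np.set_printoptions(precision=1,suppress=True)
s=read_state();t=s['tcp_pos'];c=read_camera('wrist');d=read_camera('scene')
P=[(38,75),(38,0),(50,33),(45,28),(-45,28),(-50,28),(-38,28),(-38,75),(-38,0)]
for th in (0,.1,.17,.24):
    W=gp(t-[0,0,1],th,P); print(th,'L corner wrist px',pix(c,W[0]),'lugL',W[3][1:],'lugR',W[4][1:],'scene cornerL,R crop',(pix(d,W[[0,1,7]])-[270,190])*3+[368,0])
print('catch edge L',pix(c,[627.5,-54+47,64]))
E
```

```text
0 L corner wrist px [[324.1 219.2]] lugL [ 8.8 59.8] lugR [-81.2  59.8] scene cornerL,R crop [[474.4 105.8]
 [478.2 184.7]
 [516.6  59.2]]
0.1 L corner wrist px [[324.1 222.7]] lugL [ 1.6 55.7] lugR [-87.9  64.7] scene cornerL,R crop [[476.1 108.2]
 [483.9 181.3]
 [517.6  53.8]]
0.17 L corner wrist px [[324.  225.6]] lugL [-3.6 53.2] lugR [-92.4  68.5] scene cornerL,R crop [[477.3 109.6]
 [487.9 178.3]
 [518.1  50.1]]
0.24 L corner wrist px [[324.  228.7]] lugL [-9.1 51.1] lugR [-96.5  72.5] scene cornerL,R crop [[478.6 110.7]
 [491.9 174.8]
 [518.6  46.4]]
catch edge L [[323.9 217.3]]
```

Emit:
apply_moves(motion=[0, 0, -0.006, 0, 0, 0, 0, -0.012, 0, 0, 0, 0, -0.018, 0, 0, 0, 0, -0.022, 0, 0, 0, 0, -0.026, 0, 0, 0, 0, -0.026, 0, 0])

```text
clock: 11.35
tcp_pos: [627.3, -48.9, 130.8]
tcp_rot: [[-0.003, 1.0, -0.0], [1.0, 0.003, 0.001], [0.001, -0.0, -1.0]]
ft_force: [-0.4, 3.1, -2.4]
grip_width: 22.0
finger_force: 25.9
```

Run:
```python
from h import *
np.set_printoptions(precision=1,suppress=True)
s=read_state();t=s['tcp_pos'];c=read_camera('wrist');print(s['clock'],t,s['ft_force'],s['moment'])
P=[(38,75),(45,28),(-45,28),(50,33)]
for th in (.1,.17,.24):
    W=gp(t-[0,0,1],th,P); print(th,'L corner wrist px',pix(c,W[0]),'lugL',W[1][1:],'lugR',W[2][1:],'tipL',W[3],pix(c,W[3]))
print('catch edge L',pix(c,[627.5,-54+47,64]))
cv2.imwrite('pics/w5.png',cv2.resize(c['image'][120:300,250:400,::-1],None,fx=3.2,fy=3.2,interpolation=2))
```

```text
11.35 [627.3 -48.9 130.8] [-0.4  3.1 -2.4] [ 0.7 -0.   0. ]
0.1 L corner wrist px [[324.1 222.8]] lugL [-11.1  55.6] lugR [-100.7   64.6] tipL [627.5  -5.6  60.1] [[324.  191.8]]
0.17 L corner wrist px [[324.1 225.6]] lugL [-16.4  53.2] lugR [-105.1   68.4] tipL [627.5 -10.6  57.2] [[323.9 199.6]]
0.24 L corner wrist px [[324.  228.8]] lugL [-21.8  51.1] lugR [-109.2   72.5] tipL [627.5 -15.8  54.7] [[323.9 207.5]]
catch edge L [[324.  195.3]]
```

View pics/w5.png

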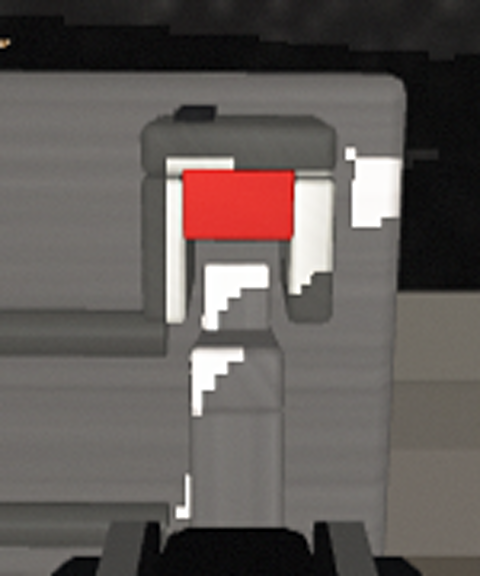

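The +y lug tip (row 202) is now inside the catch edge (row 194), tilt is about 0.2 rad, and the other side just touches its catch. Next I'll level it by pivoting on that catch.

Emit:
apply_moves(motion=[0, 0, -0.004, 0.002, 0, 0, 0, -0.008, 0.004, 0, 0, 0, -0.012, 0.005, 0, 0, 0, -0.016, 0.007, 0, 0, 0, -0.02, 0.009, 0, 0, 0, -0.024, 0.011, 0, 0, 0, -0.028, 0.012, 0, 0, 0, -0.03, 0.012, 0, 0, 0, -0.03, 0.012, 0])

```text
clock: 12.52
tcp_pos: [627.4, -64.4, 136.7]
tcp_rot: [[-0.003, 1.0, 0.0], [1.0, 0.003, -0.0], [-0.0, 0.0, -1.0]]
ft_force: [0.3, 3.4, -0.4]
grip_width: 21.9
finger_force: 25.9
```

Run:
```python
from h import *
np.set_printoptions(precision=1,suppress=True)
s=read_state();t=s['tcp_pos'];c=read_camera('wrist');print(s['clock'],t,s['ft_force'],s['moment'])
P=[(38,75),(45,28),(-45,28),(50,33)]
for th in (-.05,0,.05,.1,.2):
    W=gp(t-[0,0,1],th,P); print(th,'L corner wrist px',pix(c,W[0]),'lugL',W[1][1:],'lugR',W[2][1:],'tipL',W[3][1:],pix(c,W[3]))
print('catch edge L',pix(c,[627.5,-54+47,64]))
cv2.imwrite('pics/w6.png',cv2.resize(c['image'][120:300,250:400,::-1],None,fx=3.2,fy=3.2,interpolation=2))
```

```text
12.525 [627.4 -64.4 136.7] [ 0.3  3.4 -0.4] [ 0.8 -0.   0.1]
-0.05 L corner wrist px [[324.  217.7]] lugL [-16.   68.1] lugR [-105.8   63.6] tipL [-11.2  73.3] [[323.9 175.4]]
0 L corner wrist px [[324.  219.2]] lugL [-19.4  65.7] lugR [-109.4   65.7] tipL [-14.4  70.7] [[323.9 180.8]]
0.05 L corner wrist px [[324.  220.9]] lugL [-23.   63.6] lugR [-112.8   68.1] tipL [-17.7  68.3] [[323.9 186.2]]
0.1 L corner wrist px [[323.9 222.7]] lugL [-26.6  61.6] lugR [-116.2   70.6] tipL [-21.1  66.1] [[323.8 191.7]]
0.2 L corner wrist px [[323.9 226.9]] lugL [-34.2  58.2] lugR [-122.4   76.1] tipL [-28.3  62.1] [[323.8 202.9]]
catch edge L [[323.9 166.2]]
```

View pics/w6.png

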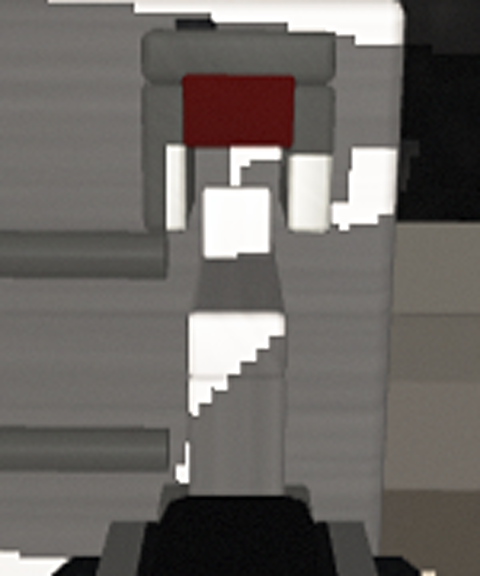

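Both lugs are now free: the +y lug tip is at row 178 and level is predicted at 181, so it's within a few hundredths of a rad. I'll lift and centre it.

Emit:
apply_moves(motion=[0, 0, 0.001, 0.006, 0, 0, 0, 0.002, 0.016, 0, 0, 0, 0.006, 0.03, 0, 0, 0, 0.012, 0.05, 0, 0, 0, 0.018, 0.07, 0, 0, 0, 0.021, 0.084, 0, 0, 0, 0.021, 0.09, 0, 0, 0, 0.021, 0.092, 0, 0, 0, 0.021, 0.092, 0, 0, 0, 0.021, 0.092, 0])

```text
clock: 13.82
tcp_pos: [627.2, -53.8, 182.4]
tcp_rot: [[-0.003, 1.0, -0.001], [1.0, 0.003, 0.0], [0.0, -0.001, -1.0]]
ft_force: [-0.4, 0.8, -2.6]
grip_width: 21.7
finger_force: 25.7
```

Run:
```python
from h import *
np.set_printoptions(precision=1,suppress=True)
s=read_state();t=s['tcp_pos'];c=read_camera('wrist');d=read_camera('scene');print(s['clock'],t,s['tcp_rot'],s['ft_force'],s['moment'],s['dq'])
a=cv2.resize(c['image'][120:300,250:400,::-1],None,fx=3,fy=3,interpolation=2)
print('wrist lug tip crop row @th', [(th,((pix(c,gp(t-[0,0,1],th,[(50,33),(38,75)]))[:,1]-120)*3)) for th in (-.1,-.05,0,.05)])
b=d['image'][160:270,265:345,::-1].copy(); b=cv2.resize(b,None,fx=4,fy=4,interpolation=2)
for th,col in ((0,(0,255,0)),):
    for q in pix(d,gp(t-[0,0,1],th,[(38,75),(38,0),(-38,75),(-38,0)])-[7,0,0]): cv2.circle(b,tuple(int(v) for v in (q-[265,160])*4),3,col,-1)
o=np.zeros((max(len(a),len(b)),a.shape[1]+b.shape[1],3),np.uint8);o[:len(a),:a.shape[1]]=a;o[:len(b),a.shape[1]:]=b
cv2.imwrite('pics/w7.png',o);print(o.shape)
```

```text
13.825 [627.2 -53.8 182.4] [[-0.  1. -0.]
 [ 1.  0.  0.]
 [ 0. -0. -1.]] [-0.4  0.8 -2.6] [-0. -0.  0.] [ 0. -0. -0.  0. -0.  0.]
wrist lug tip crop row @th [(-0.1, array([150.5, 289.6])), (-0.05, array([166.4, 293.3])), (0, array([182.5, 297.7])), (0.05, array([198.8, 302.7]))]
(540, 770, 3)
```

View pics/w7.png

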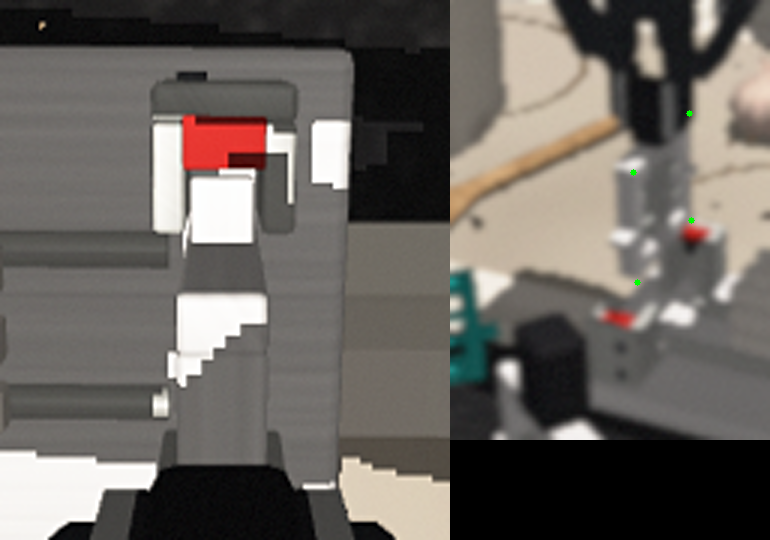

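The lug tip and frame corner are both within about 0.02 rad of level. The underside is at about 83 mm, roughly 19 mm above the posts, centred and at rest. Handing in.

```bash
python3 -c "
from workcell import *
print(job_done())"
```

```text
the job is handed in; nothing more can be done
None
```

I handed the job in at about 14 s: the carriage is at its rear stop, and the grid was rocked free and is held level and still about 2 cm above the posts. I confirmed the rear stop by a firm 31 N pull rather than by camera, since one camera view suggested it might be about 3 mm short.

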